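# Swing a parts tray home in a classroom gantry machine and lock it

### The arm

A 6-joint arm with a two-finger parallel gripper is mounted at the origin on the work surface. World frame = base frame: x ahead of the robot, y to its left, z up, the work surface at z = 0. Lengths are in mm, angles in degrees, forces in N, time in s.
With the tool pointing down it reaches from about 300 to 850 mm from the base axis. Payload 4.2 kg.
Tool frame: the origin (TCP) lies midway between the tips of the shut fingers; the grasp point (between the pads) lies env.hold_point_z behind it (env.hold_point_z is the distance from the TCP to the grasp point, in mm); z points along the fingers, y is the line along which they close (so a half turn about z gives the same grasp; the last joint's range is limited). The gripper opens to 91 mm and grips with 3 to 60 N. Pads are 32 mm wide; open, the fingers measure 118 mm over their backs; the gripper's body (76 mm by 178 mm) begins 60 mm behind the grasp point.
Start: joints at [66.692, 18.312, 89.639, -0, 72.044, -1.146], TCP at [216.909, 532.535, 213.976] pointing down, gripper open.
Joint ranges: [-177.97, 177.97], [-48.28, 115.42], [12.27, 149.76], [-77.06, 257.06], [2.81, 150.46], [-146.56, 146.56]. Speed limits (degrees/s): [147.25, 147.25, 180, 180, 180, 180].

### API

Orientations are given as [roll, pitch, yaw] about the fixed x, y, z axes, in that order (R = Rz(yaw) Ry(pitch) Rx(roll)).
In Python, from workcell import env, viewer, spotter gives the robot as it stands.
- The arm moves only by the tool apply_moves, never from a script. Its arguments are lists of equal length, an entry for each row: "delta_pos": the shift along the world's x, y, z normalised to -1 to 1, where 1 is 120 mm, a list of three; "rot": the turn, a rotation vector about the world's x, y, z normalised to -1 to 1, where 1 is 1.5 rad, a list of three; "hand": the opening, from 0 (shut) to 1 (fully open). A call has 1 to 10 rows; each row is the pose to reach, as a shift and turn from the pose commanded when the call began; what a row does not reach only later rows make up. A row lasts 1/12 s, in which the tool goes at most 41.7 mm and 7.16 degrees, less where a joint would pass 70% of its speed; a pose out of reach is approached as far as the arm can. A call with a number of a shift or a turn outside -1 to 1 is refused whole. A call with a gripper value outside its range is refused whole. The fingers move at their own pace and stop on an object; "newtons" is the grip in N (left out, the last holds). Time passes only in rows, so rows that repeat a pose let the fingers close. It gives the time, the measured TCP pose, the force, the opening and the grip force at its end, in the units of the state.
- env.state(): the state, without advancing time (a new reading comes with each control period).
- viewer.grab_frame(name): name is "scene" or "side" or "wrist"; returns a dict with "pixels" (384x512x3 uint8, red, green, blue), "camera_matrix" (3x3 intrinsics, pixels), "k1" (the pictures are not rectified: a ray, as slopes to the right and down, at radius r is drawn at 1 + k1 r^2 times it, then the intrinsics apply), "R" (3x3) and "t" (3): a world point X has camera coordinates R X + t; the wrist camera has in their place "mount" (4x4, takes a point from camera to tool coordinates, whose origin is the TCP and whose axes are the flange's). Camera axes: x right, y down, z forward; pixel columns grow to the right and rows downward; lengths in mm; the calibration is good to about 2 mm. A picture is of the moment at which its call begins: read the wrist's pose just before it. There is no depth.
- env.job_done(): hands the job in; it is judged then, once.
Trained networks look in a picture, given as the dict that the camera call returned (one of the last four; its "shot" number tells which), for a name from the list of things; names that differ only in an ending like _2 or _b are one class to them, and where a whole thing is asked for, a point or a joint stands for the part that bears it (a point fixed in the world has none). Each returns a list of dicts, best first, with "score" (0 to 1); they miss things now and then, are a little off and sometimes report something else, mostly with a low value. They report only what shows in the picture. A call takes as long as a camera call.
- spotter.trace(picture, query): "mask" (384x512 bool, what is visible of it) and "box" ([centre column, centre row, width, height] in pixels, round what is visible of it).
- spotter.landmark_of(picture, query): "position" ([column, row] in pixels: a listed point, or the origin of a listed thing).
The state is a dict: "time_s": time; "qpos": joint angles; "qvel": joint speeds; "effort": joint torques, N m; "ee_pos": TCP position; "ee_rot": TCP orientation; "force": force on the tool from outside, world axes, zero at the start; "torque": the same for the moment, N m; "gripper_width": finger opening in mm; "gripper_force": force on a finger pad.
Only numpy, scipy, OpenCV 4.12 (cv2) and the standard library are available. Lean on these libraries where they do the work, as an engineer would, in place of code of your own. Each camera call takes 0.05 s, during which the arm holds its last target. There are 200 camera calls.

### The job

Dock the blue parts tray in the gantry machine: lift it by its white middle wall, set it down flat on the bed end-on to the back rail, just in front of the steel corner post, with its yellow corner reaching a little past the post on the right, and let go. Then, without lifting it, push the diagonally opposite corner so that the tray swings a quarter turn anticlockwise round the post, in under the beam, until its long side is flush against the back rail and its end is by the post. Finally turn the red cam knob anticlockwise until the sprung brass pawl drops into its notch and let go; leave everything else where it is.

Things in the scene. Friction and masses are not known exactly. Their poses are not given: they have to be found in the camera images.
- gantry: pick-and-place machine, 440 deep x 480 wide mm, fixed. Origin at table height on the line of the back rail's front face, at the end of a docked tray. x to the machine's back (away from the robot), y left along the back rail, z up; 'machine' places in mm are in this frame. Grey bed, top z 10. Side bars y 170..190 and -290..-270, 65 high; open front, bed from x -270. Docked tray: x -120..0, y -200..0
- rail_mid (a point): middle of the docked tray's place on the back rail, machine (0, -100, 30). The rail is an aluminium bar: its front face is the machine plane x = 0, from y -215 to 35, top z 36
- beam_mid (a point): middle of the aluminium beam over the bed: it spans the whole width at machine x -56..-36, z 78..118. At its left end the tool head hangs in front: x -105..-55, y 119..165, z 74..198. Carriages at both ends of the beam: x -80..10 on the side bars, up to 170 high. The end-on tray cannot be lowered through it: lower it in front, then slide it in low
- dock_post (a point): the upright steel corner post with a yellow cap, 12 diameter, top z 46; point on its axis, machine (-14, 6, 30). It stops the tray's short side: set down end-on, that side is just in front of the post (x -20) and the yellow corner reaches about 18 past the post's axis towards -y. Pushed, the tray rolls round the post, held by friction; after the turn the same side is against the post's right flank, y 0
- dock_corner (a point): where the tray's yellow corner is when docked: machine (0, 0, 30), with tray x along machine y
- tray_mid (a point): centre of the loose blue open tray, 20 above its underside. 200 long (its x) x 120 wide (y) x 40 high, walls and floor 3, about 0.42 kg. White lifting wall across the middle: 10 thick along tray x, full width along tray y, top 50 above the underside; 50 free on either side of it down to the floor (10 high parts lie only at the ends of these two compartments, 35 or more from the middle)
- tray_corner (a point): the tray's yellow corner, at tray (100, -60), 20 up
- tray_far_corner (a point): the plain corner at the other end of the same long side, at tray (-100, -60), 20 up; this long side goes against the back rail. The corner to push is at tray (-100, 60), on the long side tray y = +60. A level push of 3 to 8 N slides the tray; a finger that also drags downwards makes it stick
- knob_grip (a point): the red cam knob, on its upright axis, 86 above the table, machine (-169.5, -187). Wing grip 50 long, 16 thick, z 68..100, pointing at machine angle (joint value - 1.5 rad) from x: -y when open, x when locked. Below: steel index ring, radius 24, z 55..65, and an orange cam lobe reaching 49 from the axis the same way, z 18..40, that bears on the docked tray's front when locked. Black pawl guide: x -236..-205, y -199..-175, 70 high
- cam_knob (a joint): angle of the cam knob, rad: 0 open, grows anticlockwise seen from above, stop at 1.5 = locked. Turns lightly (under 0.1 N m); past about 1.3 the pawl pulls it into the notch and holds it there.
- pawl (a joint): travel of the brass pawl that rides on the index ring, m: 0 on the plain ring (open), to -0.002 on the rise half-way, about +0.0027 when it has dropped into the notch
- tray: the same tray, origin at the centre of its underside
- wheel: loose wheel with tyre, 58 diameter, 26 high, lying flat on the bed behind the back rail; leave alone (origin at the centre of its underside)
- motor: loose grey and white motor brick, 48 x 32 x 32 plus a 20 nose, left of the machine; leave alone (origin at the centre of its underside)
- gear: loose yellow gear, 44 diameter, 8 high, on the bed at its front right; leave alone (origin at the centre of its underside)
- brick: loose red brick, 32 x 16 x 11, on the bed at the right; leave alone (origin at the centre of its underside)
- hub: loose white controller hub, 88 x 56 x 30, right of the machine; leave alone (origin at the centre of its underside)
- screwdriver: loose screwdriver, 150 long, lying right of the machine; leave alone (origin at the centre of its underside)

How it is judged:
By the outcome, as a careful person would: the job done as asked, in the order asked, and still so for the second after the job is handed in, with the robot touching nothing.
It also fails if it takes over 67 s, if anything falls off the work surface, if the arm or the gripper's body presses on something with over 40 N, if the wrist force passes 120 N, or if a joint passes its speed limit or range.

## Working session

There is one attempt and no reset: what is moved stays moved. The work goes in short steps, Python scripts to look and compute and a tool call to move; the robot and the scene stay as the last step left them, time stands still between calls to the robot, and variables do not carry over. Pictures are saved under pics/ and viewed, at most 10 in all, crops included, and the job is handed in when it is done.

Besides the shell and the picture viewer there is one more tool, called as name(argument=value, ...) on one line, values as JSON. apply_moves: Moves the arm, as the interface text tells. Its arguments: {"type":"object","properties":{"delta_pos":{"type":"array"},"rot":{"type":"array"},"hand":{"type":"array"},"newtons":{"type":"number"}},"required":["delta_pos","rot","hand"]}

```bash
ls; mkdir -p pics; cat > h.py <<'E'
import numpy as np, cv2
from scipy.spatial.transform import Rotation as Ro
from scipy.optimize import least_squares
from workcell import env, viewer, spotter
def grab(n):
    s=env.state(); p=viewer.grab_frame(n)
    if n=='wrist':
        T=np.eye(4); T[:3,:3]=Ro.from_euler('xyz',s['ee_rot'],degrees=True).as_matrix(); T[:3,3]=s['ee_pos']
        W=np.linalg.inv(T@np.array(p['mount'])); p['_R'],p['_t']=W[:3,:3],W[:3,3]
    else: p['_R'],p['_t']=np.array(p['R']),np.array(p['t'])
    return p
def proj(p,X):
    c=np.atleast_2d(X)@p['_R'].T+p['_t']; s=c[:,:2]/c[:,2:]
    s=s*(1+p['k1']*(s**2).sum(1,keepdims=True)); K=np.array(p['camera_matrix'])
    return s*[K[0,0],K[1,1]]+[K[0,2],K[1,2]]
def ray(p,uv):
    K=np.array(p['camera_matrix']); d=(np.array(uv)-[K[0,2],K[1,2]])/[K[0,0],K[1,1]]; s=d.copy()
    for _ in range(20): s=d/(1+p['k1']*(s@s))
    return -p['_R'].T@p['_t'], p['_R'].T@np.r_[s,1]
def atz(p,uv,z):
    o,d=ray(p,uv); return o+d*(z-o[2])/d[2]
def lm(p,q):
    r=spotter.landmark_of(p,q)
    return [(np.array(a['position']),a['score']) for a in r[:2]]
def save(p,n): cv2.imwrite(f'pics/{n}.png',cv2.cvtColor(p['pixels'],cv2.COLOR_RGB2BGR))
E
python3 - <<'E'
from h import *
print(env.state(), env.hold_point_z)
ps=[grab(n) for n in('scene','side','wrist')]
for n,p in zip(('scene','side','wrist'),ps):
    save(p,'a_'+n); print(n,'cam',-p['_R'].T@p['_t'],p['camera_matrix'][0][0],p['k1'])
    for q,z in dict(rail_mid=30,beam_mid=98,dock_post=30,dock_corner=30,tray_mid=20,tray_corner=20,tray_far_corner=20,knob_grip=86,gantry=0,tray=0).items():
        for uv,s in lm(p,q)[:1]: print(q,uv.round(1),round(s,2),atz(p,uv,z).round(1))
im=np.hstack([p['pixels'] for p in ps[:2]]); cv2.imwrite('pics/a.png',cv2.cvtColor(cv2.resize(im,(800,300),interpolation=cv2.INTER_AREA),cv2.COLOR_RGB2BGR))
E
```

```text
pics
{'time_s': 0.0, 'qpos': array([ 6.66932839e+01,  1.83509245e+01,  8.97063348e+01, -1.45721325e-03,
        7.20437053e+01, -1.14523364e+00]), 'qvel': array([ 0.08926553, -0.02675295,  0.07184027, -0.09739972,  0.16407417,
       -0.05898367]), 'effort': array([ 2.32272010e-03, -4.12469745e+01, -2.31974316e+01,  7.28566409e-02,
        4.56793921e-02, -1.38885666e-04]), 'ee_pos': array([216.70071438, 532.05645626, 213.12794939]), 'ee_rot': array([-1.79899028e+02, -6.32789131e-04,  1.57838967e+02]), 'force': array([ 2.93274913e-05, -1.48204962e-02,  5.30760809e-01]), 'torque': array([-0.02010745, -0.02682639, -0.00994692]), 'gripper_force': 0.0, 'gripper_width': 91.10994873906759} 18.8
scene cam [ 941.98355226 -555.62324305 1022.12428674] 452.7575317461132 -0.18270233804008626
rail_mid [276.1 236.9] 0.75 [663.9 -51.   30. ]
beam_mid [269.4 199.9] 0.58 [611.2  -6.8  98. ]
dock_post [292.1 204.9] 0.68 [645.   54.8  30. ]
dock_corner [293.5 211.3] 0.61 [658.8  39.8  30. ]
tray_mid [307.8 108.9] 0.58 [488.1 401.4  20. ]
tray_corner [323.3 135.3] 0.97 [584.8 330.4  20. ]
tray_far_corne
[... 256 characters left out ...]
.06664831103263194
rail_mid [288.7 205. ] 0.88 [662.5 -54.6  30. ]
beam_mid [270.3 180.8] 0.96 [614.8  10.9  98. ]
dock_post [272.  184.8] 0.66 [639.5  52.6  30. ]
dock_corner [280.5 184.7] 0.73 [668.9  44.4  30. ]
tray_mid [207.6 131.7] 0.69 [490.  423.3  20. ]
tray_corner [235. 140.] 0.97 [583.6 340.6  20. ]
tray_far_corner [185.4 143. ] 0.78 [388.6 378.6  20. ]
knob_grip [243.1 221.8] 0.6 [ 478.2 -124.2   86. ]
tray [211.6 140.2] 0.83 [497.7 389.5   0. ]
wrist cam [140.26460384 562.25814907 384.18928022] 265.02364889493356 -0.027982792799918263
tray_mid [245.5 335.5] 0.59 [483.7 404.6  20. ]
tray_far_corner [197.3 297.5] 0.72 [380.1 361.6  20. ]
tray [247.7 327.8] 0.66 [487.5 406.6   0. ]
```

View pics/a_scene.png

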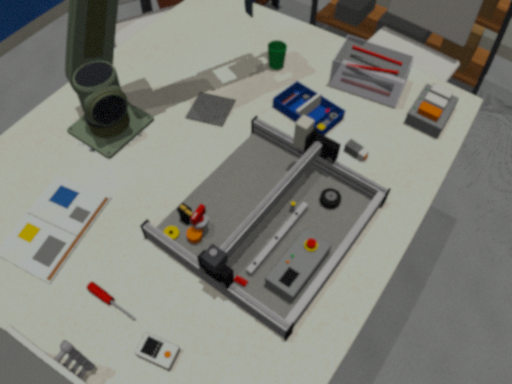

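View pics/a_side.png

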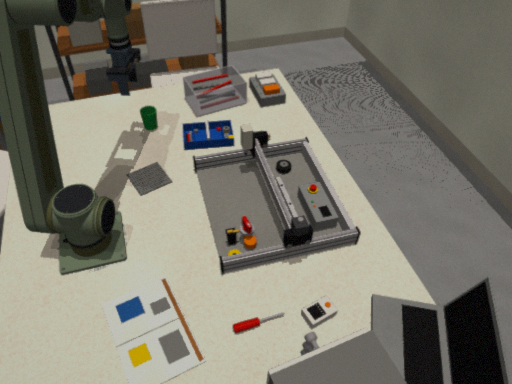

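The scene view shows the tray at about (308,108), post at (293,205) and knob at (198,215). The side view shows the tray at (208,134) and knob at (246,222). Next I fit the planar poses of the machine and tray.

```bash
cat >> h.py <<'E'
MP=dict(rail_mid=(0,-100,30),beam_mid=(-46,-50,98),dock_post=(-14,6,30),dock_corner=(0,0,30),knob_grip=(-169.5,-187,86),gantry=(0,0,0))
TP=dict(tray_mid=(0,0,20),tray_corner=(100,-60,20),tray_far_corner=(-100,-60,20),tray=(0,0,0))
def place(v,P):
    c,s=np.cos(v[2]),np.sin(v[2]); P=np.atleast_2d(np.array(P,float))
    return np.c_[v[0]+c*P[:,0]-s*P[:,1],v[1]+s*P[:,0]+c*P[:,1],P[:,2]+(v[3] if len(v)>3 else 0)]
def fit(ps,D,x0,skip=(),dz=0):
    obs=[]
    for i,p in enumerate(ps):
        for q,X in D.items():
            r=lm(p,q)
            if r and r[0][1]>.5 and (i,q) not in skip: obs.append((p,q,np.array(X)+[0,0,dz],r[0][0]))
    f=lambda v:np.concatenate([(proj(p,place(v,X))[0]-uv) for p,q,X,uv in obs])
    r=least_squares(f,x0,loss='soft_l1',f_scale=2,x_scale=[10,10,.05])
    return r.x,[(q,(proj(p,place(r.x,X))[0]-uv).round(1).tolist()) for p,q,X,uv in obs]
def outline(p,segs,col=(0,255,0)):
    for a,b in segs:
        P=proj(p,np.linspace(a,b,12)); cv2.polylines(p['im'],[np.round(P*4).astype(int)],False,col,1,cv2.LINE_AA,2)
def box(v,x0,x1,y0,y1,z):
    C=place(v,[(x0,y0,z),(x1,y0,z),(x1,y1,z),(x0,y1,z)]); return [(C[i],C[(i+1)%4]) for i in range(4)]
def overlay(p,m=None,t=None,tz=0):
    p['im']=p['pixels'].copy()
    if m is not None:
        for b in [(-270,170,170,190,65),(-270,170,-290,-270,65),(0,20,-215,35,36),(-56,-36,-270,170,118),(-21,-7,-1,13,46),(-174,-165,-192,-182,100)]: outline(p,box(m,*b))
    if t is not None:
        for b in [(-100,100,-60,60,tz+40),(-5,5,-60,60,tz+50),(95,100,-60,-55,tz+40)]: outline(p,box(t,*b),(255,255,0))
    return cv2.cvtColor(p['im'],cv2.COLOR_RGB2BGR)
E
python3 - <<'E'
from h import *
ps=[grab(n) for n in('scene','side')]
m,r=fit(ps,MP,[663,43,-.06]); print(m,np.degrees(m[2]),r)
w=ps+[grab('wrist')]
t,r2=fit(w,TP,[485,405,-.1]); print(t,np.degrees(t[2]),r2)
a=overlay(ps[0],m,t)[70:320,130:400]; b=overlay(ps[1],m,t)[100:350,140:400]
a=cv2.resize(a,(400,370),interpolation=3);b=cv2.resize(b,(400,370),interpolation=3)
cv2.imwrite('pics/fit.png',np.hstack([a,b])); 
E
```

```text
[ 6.63591836e+02  4.48332988e+01 -6.16255821e-02] -3.5308857645615213 [('rail_mid', [-1.7, 0.6]), ('beam_mid', [-2.7, -1.6]), ('dock_post', [20.9, -29.2]), ('dock_corner', [-0.4, -1.6]), ('knob_grip', [-1.4, -1.4]), ('gantry', [0.7, 0.8]), ('rail_mid', [0.2, -0.7]), ('beam_mid', [1.6, 1.8]), ('dock_post', [4.2, 0.2]), ('dock_corner', [0.5, -2.3]), ('knob_grip', [2.5, 1.3])]
[ 4.86268193e+02  4.05572753e+02 -1.48071172e-01] -8.483853198214316 [('tray_mid', [1.1, 1.0]), ('tray_corner', [-9.0, -66.4]), ('tray_far_corner', [1.1, 1.2]), ('tray', [1.9, 1.2]), ('tray_mid', [-0.2, 0.9]), ('tray_far_corner', [0.5, 2.4]), ('tray', [-0.4, 2.5]), ('tray_mid', [1.9, -1.3]), ('tray_far_corner', [1.0, 1.5]), ('tray', [-3.2, -1.6])]
```

View pics/fit.png

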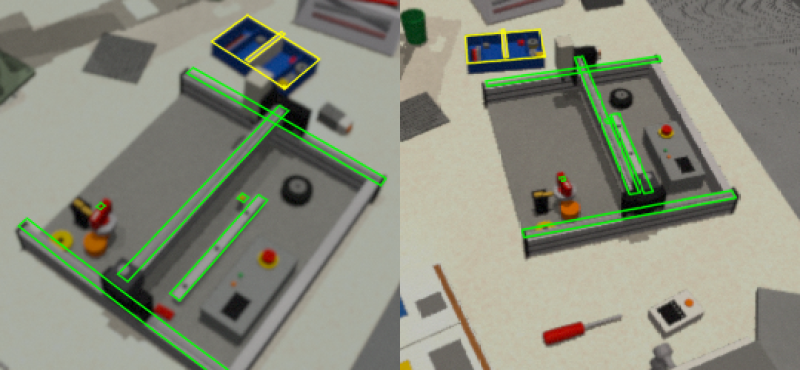

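Both overlays follow the machine rails, beam and post, and the tray outline, to within a few mm. The machine yaw is about -3.5° and the tray yaw about -8.5°. I'll move above the off-centre grip point on the white wall, to keep the gripper body clear of the tool head, and look from near.

apply_moves(delta_pos=[[1,-0.65,0],[1,-0.65,0],[1,-0.65,0],[1,-0.65,0],[1,-0.65,0],[1,-0.65,0],[1,-0.65,0]], rot=[[0,0,-0.444],[0,0,-0.444],[0,0,-0.444],[0,0,-0.444],[0,0,-0.444],[0,0,-0.444],[0,0,-0.444]], hand=[0.33,0.33,0.33,0.33,0.33,0.33,0.33])

```text
time_s: 3.58
ee_pos: [337.5, 454.1, 214.0]
ee_rot: [180.0, -0.0, 119.6]
force: [-0.5, -0.2, -0.3]
gripper_width: 47.2
gripper_force: 0.0
```

apply_moves(delta_pos=[[1,-0.65,0],[1,-0.65,0],[1,-0.65,0],[1,-0.65,0],[1,-0.65,0],[1,-0.65,0],[1,-0.65,0]], rot=[[0,0,-0.444],[0,0,-0.444],[0,0,-0.444],[0,0,-0.444],[0,0,-0.444],[0,0,-0.444],[0,0,-0.444]], hand=[0.33,0.33,0.33,0.33,0.33,0.33,0.33])

```text
time_s: 4.17
ee_pos: [457.2, 376.4, 213.9]
ee_rot: [-180.0, 0.0, 81.5]
force: [-0.2, 0.0, 0.5]
gripper_width: 30.0
gripper_force: 0.0
```

apply_moves(delta_pos=[[0.21,0,0],[0.21,0,0],[0.21,0,0]], rot=[[0,0,0],[0,0,0],[0,0,0]], hand=[0.33,0.33,0.33])

```text
time_s: 4.42
ee_pos: [482.3, 376.8, 213.7]
ee_rot: [-180.0, 0.0, 81.6]
force: [-0.3, -0.3, 0.3]
gripper_width: 30.3
gripper_force: 0.0
```

```bash
python3 - <<'E'
from h import *
s=env.state(); print(s['time_s'],s['ee_pos'],s['ee_rot'],s['gripper_width'])
w=grab('wrist'); ps=[w,grab('scene'),grab('side')]
print(w['mount'])
t,r=fit(ps,TP,[486,405,-.148]); print(t,np.degrees(t[2]),r)
tw,rw=fit(ps[:1],TP,[486,405,-.148]); print('wrist only',tw,np.degrees(tw[2]),rw)
a=overlay(w,None,tw); b=cv2.resize(ps[2]['pixels'][50:250,50:317,::-1],(512,384),interpolation=3)
cv2.imwrite('pics/b.png',cv2.resize(np.hstack([a,b]),(800,300),interpolation=cv2.INTER_AREA))
E
```

```text
4.4167 [482.29714436 376.80094107 213.67621474] [-1.79988257e+02  1.23908183e-02  8.16185037e+01] 30.334688734997663
[[ 6.98101048e-04 -9.56544469e-01 -2.91585650e-01  8.16857459e+01]
 [ 9.99999657e-01  5.38073131e-04  6.29008770e-04  5.36714239e-01]
 [-4.44780456e-04 -2.91585989e-01  9.56544517e-01 -1.70974254e+02]
 [ 0.00000000e+00  0.00000000e+00  0.00000000e+00  1.00000000e+00]]
[ 4.86404735e+02  4.06738954e+02 -1.44825209e-01] -8.297873216631164 [('tray_mid', [3.8, 0.7]), ('tray_corner', [0.4, 1.2]), ('tray_far_corner', [-0.7, 0.7]), ('tray', [-2.4, -1.3]), ('tray_mid', [2.8, 1.6]), ('tray_corner', [0.4, -0.3]), ('tray_far_corner', [1.9, 0.4]), ('tray', [0.9, -0.1]), ('tray_mid', [-0.8, 2.5]), ('tray_corner', [-2.4, -3.3]), ('tray_far_corner', [-1.3, 4.2]), ('tray', [-3.3, -4.2])]
wrist only [ 4.86133554e+02  4.07321137e+02 -1.39598339e-01] -7.998395671588434 [('tray_mid', [3.6, 0.3]), ('tray_corner', [0.4, 0.5]), ('tray_far_corner', [-0.7, 0.7]), ('tray', [-2.7, -1.7])]
```

View pics/b.png

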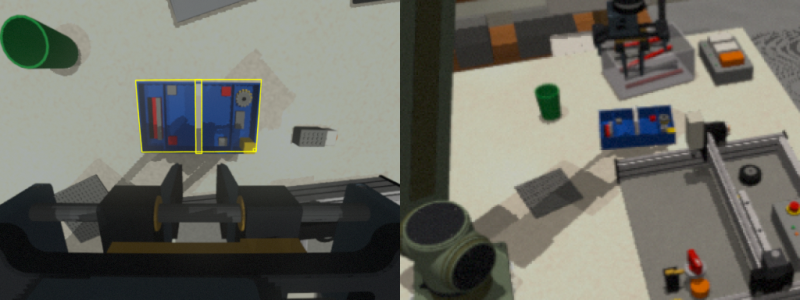

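The wrist view shows the overlay sitting on the tray (white wall at (198,117)), with the gripper under the right place. It also shows that the gripper's long side lies along the closing line. At the set-down the body would reach over the beam, so I grip the wall high, with tips 36 above the underside, to keep the body above z 118.

apply_moves(delta_pos=[[0,0,-0.25],[0,0,-0.5],[0,0,-0.75],[0,0,-0.75]], rot=[[0,0,0.002],[0,0,0.002],[0,0,0.002],[0,0,0.002]], hand=[0.33,0.33,0.33,0.33])

```text
time_s: 5.7
ee_pos: [478.8, 374.0, 118.1]
ee_rot: [-179.5, 0.5, 81.7]
force: [-1.3, -0.4, -0.1]
gripper_width: 30.2
gripper_force: 0.0
```

apply_moves(delta_pos=[[0,0,-0.25],[0,0,-0.5],[0,0,-0.73],[0,0,-0.73],[0,0,-0.73]], rot=[[0,0,0],[0,0,0],[0,0,0],[0,0,0],[0,0,0]], hand=[0.33,0.33,0.33,0.33,0.33])

```text
time_s: 6.12
ee_pos: [482.2, 376.6, 36.7]
ee_rot: [-180.0, 0.0, 81.7]
force: [0.3, 0.3, 0.2]
gripper_width: 30.0
gripper_force: 0.0
```

apply_moves(delta_pos=[[0,0,0],[0,0,0],[0,0,0],[0,0,0],[0,0,0],[0,0,0]], rot=[[0,0,0],[0,0,0],[0,0,0],[0,0,0],[0,0,0],[0,0,0]], hand=[0,0,0,0,0,0], newtons=45)

```text
time_s: 6.62
ee_pos: [482.3, 377.3, 38.4]
ee_rot: [179.9, -0.1, 81.7]
force: [-2.8, 0.4, 6.8]
gripper_width: 9.7
gripper_force: 45.0
```

apply_moves(delta_pos=[[0,0,0.1],[0,0,0.25],[0,0,0.5],[0,0,0.75],[0,0,0.95],[0,0,0.95],[0,0,0.95]], rot=[[0,0,0],[0,0,0],[0,0,0],[0,0,0],[0,0,0],[0,0,0],[0,0,0]], hand=[0,0,0,0,0,0,0])

```text
time_s: 7.2
ee_pos: [482.5, 376.6, 151.2]
ee_rot: [179.9, -0.1, 81.7]
force: [-1.3, 0.0, -4.5]
gripper_width: 9.5
gripper_force: 45.0
```

```bash
python3 - <<'E'
from h import *
s=env.state(); print(s['time_s'],s['ee_pos'],s['ee_rot'],s['gripper_width'],s['force'],s['torque'])
w=grab('wrist'); ps=[w,grab('scene'),grab('side')]
z=s['ee_pos'][2]-36
tw,rw=fit(ps[:1],TP,[482,406,-.14],dz=z); print('wrist',tw,np.degrees(tw[2]),rw)
tw,rw=fit(ps,TP,[482,406,-.14],dz=z); print('all',tw,np.degrees(tw[2]),rw)
m,r=fit(ps,MP,[663.6,44.8,-.0616]); print(m,np.degrees(m[2]),r)
cv2.imwrite('pics/c.png',overlay(w,m,tw,z))
E
```

```text
7.2 [482.4618031  376.58031087 151.1672285 ] [ 1.79886979e+02 -7.72209931e-02  8.16982406e+01] 9.493510066609717 [-1.28450718  0.04484521 -4.52526233] [-0.17879375  0.05952293 -0.01036018]
wrist [ 4.87342799e+02  4.04185707e+02 -1.35706011e-01] -7.775381665450237 [('tray_mid', [0.1, 0.0]), ('tray_far_corner', [2.0, -1.5]), ('tray', [-2.2, 0.9])]
all [ 4.87102065e+02  4.03770857e+02 -1.38154142e-01] -7.915649264959983 [('tray_mid', [-0.2, 0.6]), ('tray_far_corner', [1.6, -1.3]), ('tray', [-2.4, 1.5]), ('tray_mid', [1.7, -0.4]), ('tray_corner', [-0.9, 0.8]), ('tray_far_corner', [3.1, -0.7]), ('tray', [2.2, -2.8]), ('tray_mid', [-1.9, 0.1]), ('tray_corner', [0.9, -1.5]), ('tray_far_corner', [0.8, 2.2]), ('tray', [-0.4, -2.8])]
[ 6.62639825e+02  4.19994713e+01 -5.19669852e-02] -2.9774889282714287 [('rail_mid', [1.0, 1.0]), ('beam_mid', [-0.5, -3.4]), ('dock_post', [-0.1, -0.1]), ('dock_corner', [1.2, -0.6]), ('knob_grip', [-1.7, -0.5]), ('gantry', [0.3, -0.8]), ('rail_mid', [-1.7, 2.0]), ('beam_mid', [1.3, 0.8]), ('dock_post', [-2.5, -6.3]), ('dock_corner', [44.2, 66.1]), ('knob_grip', [1.8, -0.8]), ('gantry', [0.3, 1.8])]
```

View pics/c.png

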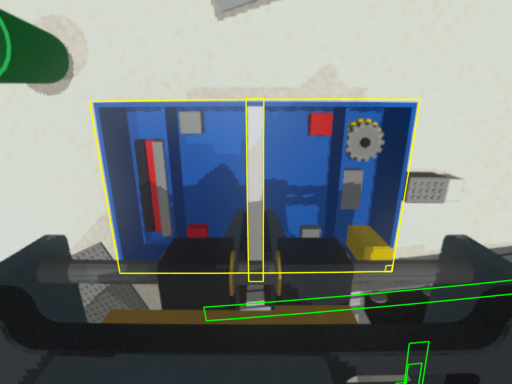

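The tray is gripped square and level (white wall at (255,190), yellow corner at (368,243)). I carry it across in front of the tool head.

apply_moves(delta_pos=[[-0.1,-0.2,0],[-0.2,-0.45,0],[-0.3,-0.7,0],[-0.356,-0.9,0],[-0.356,-0.9,0]], rot=[[0,0,0.02],[0,0,0.04],[0,0,0.057],[0,0,0.057],[0,0,0.057]], hand=[0,0,0,0,0])

```text
time_s: 9.47
ee_pos: [436.7, 264.1, 150.3]
ee_rot: [-179.8, 0.2, 86.5]
force: [-0.8, 0.3, -5.3]
gripper_width: 9.6
gripper_force: 45.0
```

apply_moves(delta_pos=[[0,-0.2,0],[0,-0.45,0],[0,-0.7,0],[0,-0.9,0]], rot=[[0,0,0],[0,0,0],[0,0,0],[0,0,0]], hand=[0,0,0,0])

```text
time_s: 9.8
ee_pos: [439.4, 159.1, 150.6]
ee_rot: [180.0, 0.0, 86.6]
force: [0.8, 0.6, -3.9]
gripper_width: 9.7
gripper_force: 45.0
```

apply_moves(delta_pos=[[0,-0.2,0],[0,-0.45,0],[0,-0.6,0],[0,-0.7,0],[0,-0.7,0],[0,-0.7,0]], rot=[[0,0,0],[0,0,0],[0,0,0],[0,0,0],[0,0,0],[0,0,0]], hand=[0,0,0,0,0,0])

```text
time_s: 10.3
ee_pos: [439.9, 76.5, 150.7]
ee_rot: [179.9, -0.0, 86.5]
force: [-0.2, 0.0, -4.1]
gripper_width: 9.7
gripper_force: 45.0
```

```bash
cat >> h.py <<'E'
EDG=[((-270,170,65),(-85,170,65)),((-270,190,65),(-85,190,65)),((15,190,65),(150,190,65)),((-260,-290,65),(-90,-290,65)),((-260,-270,65),(-90,-270,65)),((0,-210,36),(0,30,36)),((0,-210,36),(0,30,36)),((-56,-250,118),(-56,100,118)),((-36,-250,118),(-36,100,118))]
def refine(ps,v):
    """snap projected machine edges to the nearest gradient maxima"""
    obs=[]
    for p in ps:
        g=cv2.GaussianBlur(cv2.cvtColor(p['pixels'],cv2.COLOR_RGB2GRAY).astype(np.float32),(0,0),1)
        gm=np.hypot(cv2.Sobel(g,cv2.CV_32F,1,0),cv2.Sobel(g,cv2.CV_32F,0,1))
        obs.append(gm)
    def cost(v):
        c=0
        for p,gm in zip(ps,obs):
            for a,b in EDG:
                P=proj(p,place(v,np.linspace(a,b,40))).astype(np.float32)
                c-=np.sqrt(cv2.remap(gm,P[:,:1],P[:,1:],1)).mean()
        return c
    from scipy.optimize import minimize
    best=min((minimize(cost,v+np.array(d),method='Nelder-Mead',options=dict(initial_simplex=v+np.array(d)+np.array([[0,0,0],[2,0,0],[0,2,0],[0,0,.01]]))) for d in [(0,0,0),(2,2,0),(-2,-2,0),(2,-2,0),(-2,2,0)]),key=lambda r:r.fun)
    return best.x,best.fun
E
python3 - <<'E'
from h import *
s=env.state(); print(s['time_s'],s['ee_pos'],s['ee_rot'],s['gripper_width'],s['force'])
sc,sd,w=grab('scene'),grab('side'),grab('wrist')
z=s['ee_pos'][2]-37
m,r=fit([sc,sd],MP,[663.2,43.8,-.0576]); print('lm',m,np.degrees(m[2]),r)
for pp in ([sc],[sd],[sc,sd]): x,f=refine(pp,np.array([663.2,43.8,-.0576])); print('edge',x,np.degrees(x[2]),f)
t,rt=fit([w,sc,sd],TP,[441,105,-.0576],dz=z); print('tray',t,np.degrees(t[2]),rt)
a=overlay(sc,x,t,z)[70:340,130:400]; b=overlay(sd,x,t,z)[80:350,140:410]
cv2.imwrite('pics/d.png',np.hstack([cv2.resize(q,(400,400),interpolation=3) for q in (a,b)]))
E
```

```text
10.3 [439.90626038  76.46153015 150.73259803] [ 1.79929905e+02 -4.22219750e-02  8.64931824e+01] 9.704780775175688 [-0.23400343  0.02431656 -4.05466628]
lm [ 6.63087660e+02  4.76112170e+01 -3.28384587e-02] -1.8815050899443462 [('rail_mid', [-0.2, -0.5]), ('beam_mid', [-0.9, -0.3]), ('dock_post', [1.2, -1.9]), ('dock_corner', [2.3, -2.1]), ('knob_grip', [-2.2, -0.9]), ('gantry', [0.0, 1.1]), ('rail_mid', [0.0, 2.0]), ('beam_mid', [1.4, -0.8]), ('dock_post', [-6.9, 17.5]), ('dock_corner', [1.4, 1.4]), ('knob_grip', [2.0, 0.2]), ('gantry', [1.1, -1.5])]
edge [ 6.62909229e+02  3.99882004e+01 -4.42259728e-02] -2.5339615853203874 -82.55517578125
edge [ 6.61855909e+02  4.09133465e+01 -4.25598000e-02] -2.438496917007037 -90.19743347167969
edge [ 6.62469044e+02  4.04135545e+01 -4.30554672e-02] -2.4668965529419613 -172.39804077148438
tray [ 4.41904277e+02  1.04218771e+02 -5.05007078e-02] -2.893477418398142 [('tray_mid', [-0.8, -0.6]), ('tray_corner', [0.1, 2.1]), ('tray_far_corner', [3.1, -0.2]), ('tray', [-0.7, 0.1]), ('tray_mid', [-0.7, 0.9]), ('tray_corner', [0.9, -2.7]), ('tray_far_corner', [0.1, -0.7]), ('tray', [-0.8, -0.4]), ('tray_mid', [-2.1, 0.5]), ('tray_corner', [1.1, -0.6]), ('tray_far_corner', [-0.8, -1.8]), ('tray', [1.7, -2.7])]
```

View pics/d.png

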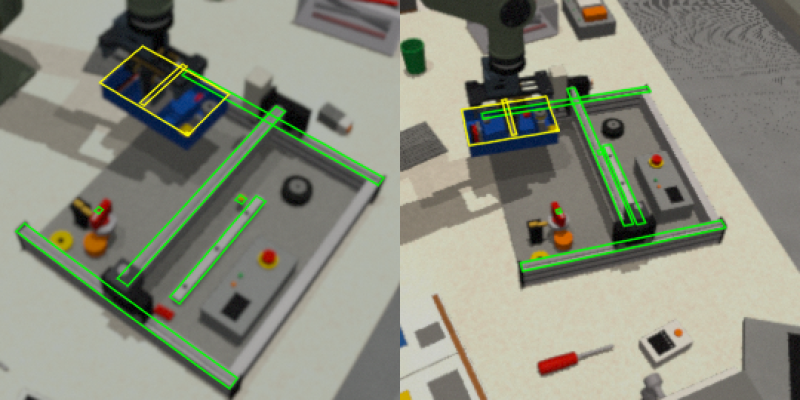

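The edge fits from the two cameras agree to 1 mm, putting the machine at (662.5, 40.5) with yaw -2.5°. The overlay lies on the bars, beam and rail. I straighten the tray to -2.5°, lower it in front of the beam, then slide it in low.

apply_moves(delta_pos=[[-0.01,-0.053,-0.2],[-0.01,-0.053,-0.4],[-0.01,-0.053,-0.6],[-0.01,-0.053,-0.75],[-0.01,-0.053,-0.82],[-0.01,-0.053,-0.82],[-0.01,-0.053,-0.82]], rot=[[0,0,0.012],[0,0,0.012],[0,0,0.012],[0,0,0.012],[0,0,0.012],[0,0,0.012],[0,0,0.012]], hand=[0,0,0,0,0,0,0])

```text
time_s: 12.23
ee_pos: [438.7, 70.3, 52.3]
ee_rot: [180.0, -0.0, 87.6]
force: [0.2, 0.6, -3.4]
gripper_width: 9.8
gripper_force: 45.0
```

apply_moves(delta_pos=[[0.12,-0.005,0],[0.27,-0.012,0],[0.42,-0.018,0],[0.57,-0.025,0],[0.7,-0.03,0],[0.78,-0.034,0],[0.8,-0.035,0],[0.8,-0.035,0]], rot=[[0,0,0],[0,0,0],[0,0,0],[0,0,0],[0,0,0],[0,0,0],[0,0,0],[0,0,0]], hand=[0,0,0,0,0,0,0,0])

```text
time_s: 12.9
ee_pos: [534.7, 66.0, 52.6]
ee_rot: [179.9, -0.0, 87.6]
force: [-1.2, -0.1, -4.2]
gripper_width: 9.6
gripper_force: 45.0
```

```bash
python3 - <<'E'
from h import *
s=env.state(); print(s['time_s'],s['ee_pos'],s['ee_rot'],s['force'])
sc,sd,w=grab('scene'),grab('side'),grab('wrist')
M=np.array([662.5,40.5,-.0431])
z=s['ee_pos'][2]-38
t,rt=fit([sc,sd,w],TP,[537,93,-.0431],dz=z); print('tray',t,np.degrees(t[2]),rt)
T=np.r_[s['ee_pos'][0]+1.2,s['ee_pos'][1]+28,np.radians(s['ee_rot'][2]-90)]
from numpy import cos,sin
for v in (t,T):
    d=v[:2]-M[:2]; print('machine',cos(M[2])*d[0]+sin(M[2])*d[1],-sin(M[2])*d[0]+cos(M[2])*d[1],np.degrees(v[2]-M[2]))
a=overlay(sc,M,T,z)[120:280,190:350]; b=overlay(sd,M,T,z)[90:250,190:350]
cv2.imwrite('pics/e.png',np.hstack([cv2.resize(q,(400,400),interpolation=3) for q in (a,b)]))
E
```

```text
12.9 [534.74115808  66.00456299  52.59233368] [ 1.79942383e+02 -1.03817087e-02  8.76131589e+01] [-1.19359356 -0.08390115 -4.21610268]
tray [ 5.34262751e+02  9.31736623e+01 -3.58744852e-02] -2.0554565961726907 [('tray_mid', [-0.2, 1.9]), ('tray_corner', [-2.6, -0.5]), ('tray_far_corner', [-0.8, -1.9]), ('tray', [-0.5, 0.8]), ('tray_mid', [-2.1, 1.6]), ('tray_corner', [-1.4, 0.8]), ('tray_far_corner', [-2.2, 1.2]), ('tray_mid', [2.4, -1.7]), ('tray_corner', [0.8, 0.7]), ('tray_far_corner', [1.3, 0.4]), ('tray', [-3.8, -0.5])]
machine -130.3876923358106 47.09943188495136 0.4139915008411574
machine -128.7466444057137 48.001877917299055 0.08260703959282495
```

View pics/e.png

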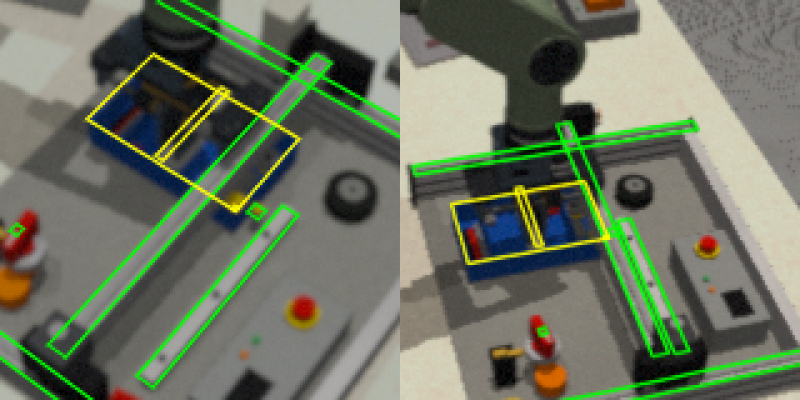

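The tray overlay matches in both views. The yellow corner is at (237,205) left, just short of and right of the post cap at (257,210). I creep in until it touches the post.

apply_moves(delta_pos=[[0.02,-0.001,0],[0.04,-0.002,0],[0.05,-0.002,0],[0.055,-0.002,0],[0.055,-0.002,0]], rot=[[0,0,0],[0,0,0],[0,0,0],[0,0,0],[0,0,0]], hand=[0,0,0,0,0])

```text
time_s: 14.07
ee_pos: [541.0, 65.7, 51.9]
ee_rot: [180.0, -0.0, 87.6]
force: [-0.6, -0.1, -3.1]
gripper_width: 9.6
gripper_force: 45.0
```

apply_moves(delta_pos=[[0.008,0,0],[0.012,0,0],[0.012,0,0]], rot=[[0,0,0],[0,0,0],[0,0,0]], hand=[0,0,0])

```text
time_s: 14.32
ee_pos: [541.6, 65.7, 51.8]
ee_rot: [-179.9, 0.0, 87.6]
force: [-2.0, 0.8, -3.4]
gripper_width: 9.5
gripper_force: 45.0
```

apply_moves(delta_pos=[[0.008,0,0],[0.012,0,0],[0.012,0,0]], rot=[[0,0,0],[0,0,0],[0,0,0]], hand=[0,0,0])

```text
time_s: 14.57
ee_pos: [541.6, 65.8, 51.6]
ee_rot: [-179.7, 0.0, 87.6]
force: [-5.7, 0.9, -1.4]
gripper_width: 9.4
gripper_force: 45.0
```

apply_moves(delta_pos=[[-0.025,0.001,0],[-0.025,0.001,-0.015],[-0.025,0.001,-0.027],[-0.025,0.001,-0.027]], rot=[[0,0,0],[0,0,0],[0,0,0],[0,0,0]], hand=[0,0,0,0])

```text
time_s: 14.9
ee_pos: [541.4, 65.9, 48.7]
ee_rot: [179.9, -0.0, 87.6]
force: [1.0, 0.4, -3.9]
gripper_width: 9.5
gripper_force: 45.0
```

apply_moves(delta_pos=[[0,0,-0.005],[0,0,-0.01],[0,0,-0.01]], rot=[[0,0,0],[0,0,0],[0,0,0]], hand=[0,0,0])

```text
time_s: 15.15
ee_pos: [541.4, 65.8, 48.4]
ee_rot: [179.9, -0.0, 87.6]
force: [-1.2, -1.2, 2.8]
gripper_width: 9.3
gripper_force: 45.0
```

The tray touched the post and then the bed. Letting go and lifting clear.

apply_moves(delta_pos=[[0,0,0],[0,0,0],[0,0,0],[0,0,0]], rot=[[0,0,0],[0,0,0],[0,0,0],[0,0,0]], hand=[0.3,0.3,0.3,0.3])

```text
time_s: 15.48
ee_pos: [540.8, 65.9, 47.5]
ee_rot: [180.0, -0.0, 87.6]
force: [0.9, -0.3, 0.7]
gripper_width: 26.9
gripper_force: 0.0
```

apply_moves(delta_pos=[[0,0,0.1],[0,0,0.3],[0,0,0.6],[0,0,0.9],[0,0,0.9],[0,0,0.9]], rot=[[0,0,0],[0,0,0],[0,0,0],[0,0,0],[0,0,0],[0,0,0]], hand=[0.3,0.3,0.3,0,0,0])

```text
time_s: 15.98
ee_pos: [542.2, 66.0, 157.8]
ee_rot: [179.7, -0.0, 87.6]
force: [0.1, 0.2, -0.8]
gripper_width: 10.6
gripper_force: 0.0
```

```bash
cat >> h.py <<'E'
M=np.array([660.3,40.7,-.0431])
def tom(v):
    d=np.array(v[:2])-M[:2]; c,s=np.cos(M[2]),np.sin(M[2]); return np.array([c*d[0]+s*d[1],-s*d[0]+c*d[1]])
def look(x0,names=('wrist','scene','side'),tz=10):
    ps=[grab(n) for n in names]; t,r=fit(ps,TP,x0,dz=tz)
    print('tray machine',tom(t).round(1),np.degrees(t[2]-M[2]).round(2),r); return ps,t
def push(th,tx,ty,s0=18):
    th=np.radians(th); n=np.array([np.cos(th),np.sin(th)]); e=np.array([-n[1],n[0]])
    q=np.array([-14,6])-6*n-e*(s0-6*th)+n*(tx-100)+e*(ty+60)
    return place(M,[(*q,0)])[0][:2]
E
python3 - <<'E'
from h import *
s=env.state(); print(s['time_s'],s['ee_pos'],s['ee_rot'],s['gripper_width'])
ps,t=look([542.4,93.8,-.0431]); t0=np.array([542.4,93.8,-.0431])
a=overlay(ps[0],M,t0,10);
cv2.imwrite('pics/f.png',np.hstack([cv2.resize(q,(400,300),interpolation=cv2.INTER_AREA) for q in (a,overlay(ps[1],M,t0,10)[100:280,190:430])]))
print('pre',push(0,-92,90),'start',push(0,-92,77))
for k in range(0,61,6): print(k,push(k,-92,76).round(1))
E
```

```text
15.9833 [542.16000307  66.04651565 157.77758525] [ 1.79683921e+02 -4.68837908e-02  8.76239515e+01] 10.553005389870993
tray machine [-120.1   48.4] 0.36 [('tray_mid', [0.9, 0.0]), ('tray_far_corner', [1.9, -0.1]), ('tray', [-6.5, 1.0]), ('tray_mid', [-0.3, 1.9]), ('tray_corner', [-0.2, -1.1]), ('tray_far_corner', [0.9, -0.9]), ('tray', [1.0, -0.1]), ('tray_mid', [-0.6, -0.1]), ('tray_corner', [-0.8, -0.4]), ('tray_far_corner', [-2.4, -0.7]), ('tray', [0.7, 0.2])]
pre [454.4428349  187.70621612] start [453.88270836 174.71828872]
0 [453.8 173.7]
6 [441.6 153.5]
12 [431.6 132.1]
18 [423.7 109.8]
24 [418.2  86.7]
30 [415.   63.2]
36 [414.3  39.4]
42 [416.   15.7]
48 [420.1  -7.8]
54 [426.6 -30.8]
60 [435.4 -53. ]
```

View pics/f.png

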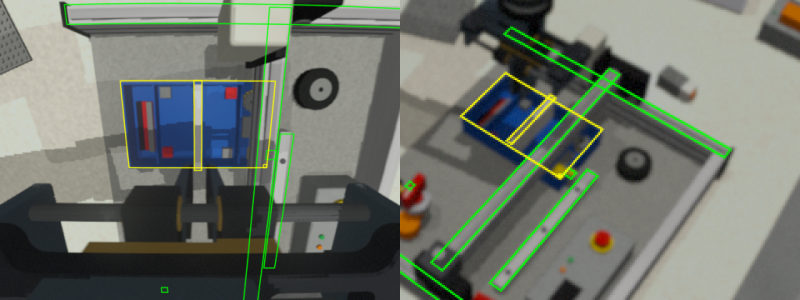

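The tray stands end-on at machine (-120, 48), and the overlay outlines it in both views. Next the shut fingers go to the far corner's long side.

apply_moves(delta_pos=[[-0.3,0,0],[-0.6,0,0],[-0.73,0.2,0],[-0.73,0.5,0],[-0.73,0.8,0],[-0.73,1,0],[-0.73,1,0]], rot=[[0,0,0],[0,0,0],[0,0,0],[0,0,0],[0,0,0],[0,0,0],[0,0,0]], hand=[0,0,0,0,0,0,0])

```text
time_s: 17.32
ee_pos: [453.4, 189.7, 155.9]
ee_rot: [179.9, -0.1, 87.8]
force: [-1.3, 0.5, -0.3]
gripper_width: 0.5
gripper_force: 0.0
```

apply_moves(delta_pos=[[0,0,-0.3],[0,0,-0.6],[0,0,-0.9],[0,0,-1],[0,0,-1],[0,0,-1]], rot=[[0,0,0],[0,0,0],[0,0,0],[0,0,0],[0,0,0],[0,0,0]], hand=[0,0,0,0,0,0])

```text
time_s: 17.82
ee_pos: [453.1, 185.4, 35.4]
ee_rot: [-180.0, 0.0, 87.6]
force: [0.5, 0.4, 0.9]
gripper_width: 0.6
gripper_force: 0.0
```

apply_moves(delta_pos=[[0,-0.02,-0.03],[0,-0.04,-0.03],[0,-0.06,-0.03],[0,-0.06,-0.03]], rot=[[0,0,0],[0,0,0],[0,0,0],[0,0,0]], hand=[0,0,0,0])

```text
time_s: 18.15
ee_pos: [453.6, 178.3, 32.9]
ee_rot: [179.9, -0.0, 87.6]
force: [0.8, 0.0, -0.4]
gripper_width: 0.3
gripper_force: 0.0
```

apply_moves(delta_pos=[[0,-0.04,0],[-0.022,-0.075,0],[-0.044,-0.111,0],[-0.066,-0.147,0],[-0.0875,-0.183,0],[-0.1075,-0.221,0],[-0.127,-0.258,0],[-0.145,-0.2975,0],[-0.1625,-0.337,0],[-0.183,-0.385,0]], rot=[[0,0,0],[0,0,0.0151],[0,0,0.0303],[0,0,0.0454],[0,0,0.0605],[0,0,0.0756],[0,0,0.0908],[0,0,0.1059],[0,0,0.121],[0,0,0.1396]], hand=[0,0,0,0,0,0,0,0,0,0])

```text
time_s: 18.98
ee_pos: [431.8, 132.7, 32.6]
ee_rot: [179.9, -0.1, 99.7]
force: [0.2, 1.5, 1.7]
gripper_width: 0.4
gripper_force: 1.1
```

```bash
python3 - <<'E'
from h import *
s=env.state(); print(s['time_s'],s['ee_pos'],s['ee_rot'],s['force'])
d=np.radians(12); q=push(12,0,0)
print('expected machine',tom(q))
look([*q,M[2]+d])
look([*q,M[2]+d],('scene','side'))
E
```

```text
18.9833 [431.78959327 132.70637095  32.60592775] [ 1.79864140e+02 -5.45841077e-02  9.96741295e+01] [0.18226787 1.47830597 1.70906094]
expected machine [-126.67720623   26.27273653]
tray machine [-124.5   26.4] 12.35 [('tray_mid', [2.1, -1.4]), ('tray', [-2.8, 1.6]), ('tray_mid', [-0.6, 3.3]), ('tray_corner', [2.1, 1.5]), ('tray_far_corner', [1.6, -1.3]), ('tray', [-0.6, 0.1]), ('tray_mid', [-2.8, 2.4]), ('tray_corner', [2.4, -2.1]), ('tray_far_corner', [-1.8, 0.9]), ('tray', [-2.1, -0.8])]
tray machine [-123.6   22.7] 13.83 [('tray_mid', [-2.3, 5.8]), ('tray_corner', [1.4, 1.1]), ('tray_far_corner', [2.5, -0.9]), ('tray', [0.9, -1.5]), ('tray_mid', [-0.4, 0.1]), ('tray_corner', [-1.0, -0.8]), ('tray_far_corner', [-1.6, 2.6]), ('tray', [0.1, 1.2])]
```

apply_moves(delta_pos=[[-0.0148,-0.0366,0],[-0.0287,-0.0735,0],[-0.0419,-0.1107,0],[-0.0543,-0.1481,0],[-0.0658,-0.1858,0],[-0.0766,-0.2238,0],[-0.0865,-0.262,0],[-0.0957,-0.3005,0],[-0.1041,-0.3393,0],[-0.1117,-0.3783,0]], rot=[[0,0,0.014],[0,0,0.0279],[0,0,0.0419],[0,0,0.0559],[0,0,0.0698],[0,0,0.0838],[0,0,0.0977],[0,0,0.1117],[0,0,0.1257],[0,0,0.1396]], hand=[0,0,0,0,0,0,0,0,0,0])

```text
time_s: 21.07
ee_pos: [417.7, 87.1, 32.0]
ee_rot: [180.0, -0.0, 111.7]
force: [-0.4, 1.9, 0.3]
gripper_width: 0.7
gripper_force: 0.7
```

apply_moves(delta_pos=[[-0.007,-0.039,0],[-0.0132,-0.078,0],[-0.0185,-0.1172,0],[-0.023,-0.1565,0],[-0.0267,-0.1958,0],[-0.0295,-0.235,0],[-0.0315,-0.2749,0],[-0.0327,-0.3145,0],[-0.033,-0.3543,0],[-0.0325,-0.3942,0]], rot=[[0,0,0.014],[0,0,0.0279],[0,0,0.0419],[0,0,0.0559],[0,0,0.0698],[0,0,0.0838],[0,0,0.0977],[0,0,0.1117],[0,0,0.1257],[0,0,0.1396]], hand=[0,0,0,0,0,0,0,0,0,0])

```text
time_s: 21.9
ee_pos: [413.6, 39.8, 32.0]
ee_rot: [180.0, -0.0, 123.7]
force: [-0.9, 1.3, 1.0]
gripper_width: 0.3
gripper_force: 0.9
```

```bash
python3 - <<'E'
from h import *
s=env.state(); print(s['time_s'],s['ee_pos'],s['ee_rot'],s['force'])
d=np.radians(36); q=push(36,0,0)
print('expected machine',tom(q))
ps,t=look([*q,M[2]+d])
look([*q,M[2]+d],('scene','side'))
te=np.r_[q,M[2]+d]
cv2.imwrite('pics/g.png',np.hstack([cv2.resize(x,(400,300),interpolation=cv2.INTER_AREA) for x in (overlay(ps[0],M,te,10),overlay(ps[1],M,te,10)[100:280,170:410])]))
E
```

```text
21.9 [413.57120364  39.82986929  31.98808796] [ 1.79994474e+02 -3.89836737e-02  1.23653955e+02] [-0.86499021  1.2667457   0.98312047]
expected machine [-126.6586802   -19.27660076]
tray machine [-125.2  -17.6] 37.6 [('tray_mid', [1.0, 0.5]), ('tray', [-0.0, 0.6]), ('tray_mid', [1.0, -0.2]), ('tray_corner', [-2.2, -0.7]), ('tray_far_corner', [-1.6, 1.4]), ('tray', [2.6, -2.0]), ('tray_mid', [-2.1, 2.8]), ('tray_corner', [-2.1, 2.6]), ('tray_far_corner', [0.4, -0.4]), ('tray', [-1.2, -1.0])]
tray machine [-121.1  -17.3] 36.84 [('tray_mid', [3.7, 1.5]), ('tray_corner', [-1.7, -1.3]), ('tray_far_corner', [3.1, -0.4]), ('tray', [1.5, -0.1]), ('tray_mid', [-1.2, 3.3]), ('tray_corner', [-2.4, 1.4]), ('tray_far_corner', [-0.9, 1.2]), ('tray', [1.5, 1.7])]
```

View pics/g.png

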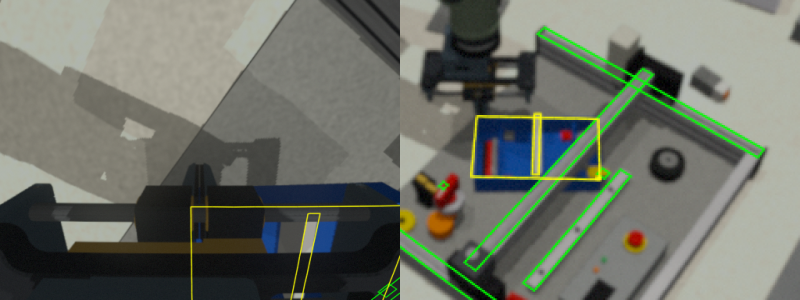

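The tray follows the predicted roll (overlay on the tray at (537,147) in the scene half, with its end at the post). I continue to 60°.

apply_moves(delta_pos=[[0.0012,-0.0396,0],[0.0033,-0.0792,0],[0.0061,-0.1187,0],[0.0097,-0.1581,0],[0.0142,-0.1975,0],[0.0194,-0.2368,0],[0.0254,-0.276,0],[0.0323,-0.3152,0],[0.0399,-0.3543,0],[0.0483,-0.3933,0]], rot=[[0,0,0.014],[0,0,0.0279],[0,0,0.0419],[0,0,0.0559],[0,0,0.0698],[0,0,0.0838],[0,0,0.0977],[0,0,0.1117],[0,0,0.1257],[0,0,0.1396]], hand=[0,0,0,0,0,0,0,0,0,0])

```text
time_s: 23.98
ee_pos: [419.1, -7.3, 31.9]
ee_rot: [-180.0, -0.1, 135.7]
force: [-1.0, 2.2, 2.0]
gripper_width: 0.4
gripper_force: 1.1
```

apply_moves(delta_pos=[[0.0093,-0.0389,0],[0.0194,-0.0775,0],[0.0302,-0.1158,0],[0.0418,-0.1539,0],[0.0542,-0.1917,0],[0.0673,-0.2292,0],[0.0812,-0.2665,0],[0.0959,-0.3035,0],[0.1113,-0.3402,0],[0.1275,-0.3767,0]], rot=[[0,0,0.014],[0,0,0.0279],[0,0,0.0419],[0,0,0.0559],[0,0,0.0698],[0,0,0.0838],[0,0,0.0977],[0,0,0.1117],[0,0,0.1257],[0,0,0.1396]], hand=[0,0,0,0,0,0,0,0,0,0])

```text
time_s: 24.82
ee_pos: [434.1, -52.4, 31.8]
ee_rot: [-180.0, -0.1, 147.7]
force: [-1.6, 2.3, 1.7]
gripper_width: 0.5
gripper_force: 1.1
```

```bash
python3 - <<'E'
from h import *
s=env.state(); print(s['time_s'],s['ee_pos'],s['ee_rot'],s['force'])
d=np.radians(60); q=push(60,0,0)
print('expected machine',tom(q))
ps,t=look([*q,M[2]+d])
look([*q,M[2]+d],('scene','side'))
for a in range(60,91,5): print(a,push(a,-25,76).round(1))
print('pre',push(60,-25,86),push(60,-92,86))
E
```

```text
24.8167 [434.06239276 -52.42038119  31.83371034] [-1.7998593e+02 -1.1665930e-01  1.4765794e+02] [-1.56726264  2.31741032  1.71855006]
expected machine [-108.81446505  -61.65710015]
tray machine [-109.8  -60.5] 63.7 [('tray_mid', [1.7, 0.1]), ('tray', [-2.6, 1.6]), ('tray_corner', [-1.5, 0.7]), ('tray_far_corner', [0.7, -0.6]), ('tray', [3.2, -1.6]), ('tray_mid', [-3.2, 3.4]), ('tray_corner', [-0.9, -1.4]), ('tray_far_corner', [-0.6, 0.5]), ('tray', [-1.0, -0.9])]
tray machine [-106.   -59.1] 58.46 [('tray_mid', [0.2, 2.0]), ('tray_corner', [-0.5, -0.2]), ('tray_far_corner', [1.3, 0.1]), ('tray', [3.6, 0.5]), ('tray_mid', [-1.3, 4.1]), ('tray_corner', [-1.0, -0.4]), ('tray_far_corner', [-5.0, 5.4]), ('tray', [0.4, -1.6])]
60 [471.4   3.5]
65 [475.4 -11.4]
70 [480.7 -25.9]
75 [487.2 -39.9]
80 [494.9 -53.3]
85 [503.7 -66.1]
90 [513.6 -78.1]
pre [462.95244969   8.86574781] [426.98351247 -47.66066686]
```

apply_moves(delta_pos=[[-0.07,0.044,0],[0.03,0.2,0],[0.13,0.36,0],[0.23,0.516,0],[0.23,0.516,0],[0.265,0.49,0],[0.3,0.471,0]], rot=[[0,0,0],[0,0,0],[0,0,0],[0,0,0],[0,0,0],[0,0,0],[0,0,0]], hand=[0,0,0,0,0,0,0])

```text
time_s: 26.65
ee_pos: [469.4, 3.7, 31.7]
ee_rot: [-179.9, -0.1, 147.6]
force: [-5.0, 2.5, 4.3]
gripper_width: 0.3
gripper_force: 2.6
```

apply_moves(delta_pos=[[0.0089,-0.0376,0],[0.0187,-0.0749,0],[0.0295,-0.1119,0],[0.0413,-0.1486,0],[0.054,-0.1849,0],[0.0676,-0.2209,0],[0.0822,-0.2566,0],[0.0977,-0.2919,0],[0.1142,-0.327,0],[0.1317,-0.3617,0]], rot=[[0,0,0.0175],[0,0,0.0349],[0,0,0.0524],[0,0,0.0698],[0,0,0.0873],[0,0,0.1047],[0,0,0.1222],[0,0,0.1396],[0,0,0.1571],[0,0,0.1745]], hand=[0,0,0,0,0,0,0,0,0,0])

```text
time_s: 27.48
ee_pos: [485.1, -40.4, 31.7]
ee_rot: [-180.0, -0.2, 162.6]
force: [-2.5, 2.3, 2.2]
gripper_width: 0.4
gripper_force: 1.2
```

```bash
python3 - <<'E'
from h import *
s=env.state(); print(s['time_s'],s['ee_pos'],s['ee_rot'],s['force'])
d=np.radians(75); q=push(75,0,0)
print('expected machine',tom(q))
ps,t=look([*q,M[2]+d])
look([*q,M[2]+d],('scene','side'))
te=np.r_[q,M[2]+d]
cv2.imwrite('pics/h.png',np.hstack([cv2.resize(x,(400,400),interpolation=3) for x in (overlay(ps[1],M,te,10)[110:310,170:370],overlay(ps[2],M,te,10)[110:270,190:350])]))
E
```

```text
27.4833 [485.06148359 -40.39946855  31.71630741] [-1.79992984e+02 -1.69721209e-01  1.62581722e+02] [-2.46254653  2.33865595  2.24235601]
expected machine [-89.59006718 -83.48497767]
tray machine [-87.8 -83. ] 78.23 [('tray_corner', [0.5, 2.3]), ('tray_mid', [-0.6, 1.6]), ('tray_corner', [-1.4, -3.6]), ('tray_far_corner', [0.8, 1.8]), ('tray', [2.3, -1.3]), ('tray_mid', [-15.4, 15.8]), ('tray_corner', [-0.5, 2.5]), ('tray_far_corner', [-0.2, 2.3]), ('tray', [-2.9, -2.9])]
tray machine [-88.  -82.5] 77.51 [('tray_mid', [-0.8, 3.3]), ('tray_corner', [0.9, -0.1]), ('tray_far_corner', [3.1, -0.2]), ('tray', [1.0, 0.4]), ('tray_mid', [-2.1, 0.4]), ('tray_corner', [-0.1, 2.6]), ('tray_far_corner', [-1.2, 2.2]), ('tray', [-1.4, -1.6])]
```

View pics/h.png

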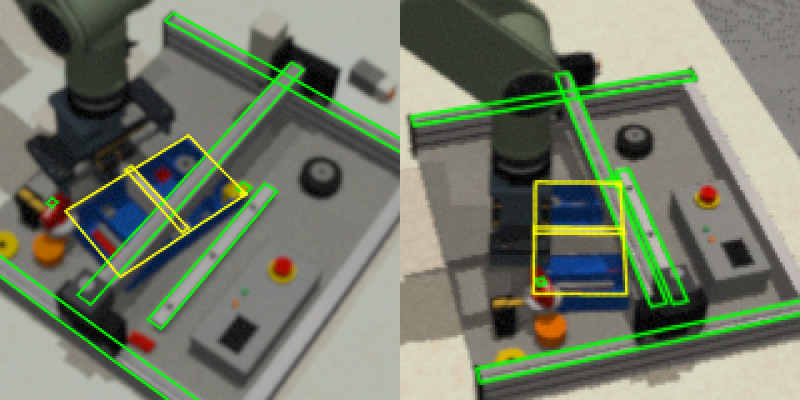

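The tray is at about 76–78°, with its yellow end at the post and the far corner passing beside the knob. I swing the rest of the way, then press against the rail.

apply_moves(delta_pos=[[0.0183,-0.0341,0],[0.0374,-0.0677,0],[0.0574,-0.1008,0],[0.0781,-0.1333,0],[0.0997,-0.1654,0],[0.1221,-0.197,0],[0.1453,-0.2281,0],[0.1694,-0.2587,0],[0.1943,-0.2887,0],[0.22,-0.3183,0]], rot=[[0,0,0.0175],[0,0,0.0349],[0,0,0.0524],[0,0,0.0698],[0,0,0.0873],[0,0,0.1047],[0,0,0.1222],[0,0,0.1396],[0,0,0.1571],[0,0,0.1745]], hand=[0,0,0,0,0,0,0,0,0,0])

```text
time_s: 29.57
ee_pos: [513.5, -77.8, 32.0]
ee_rot: [180.0, 0.0, 177.7]
force: [-1.0, 0.4, 0.0]
gripper_width: 0.5
gripper_force: 0.7
```

apply_moves(delta_pos=[[0.01,0,0],[0.02,0,0],[0.03,0,0],[0.03,0,0]], rot=[[0,0,0],[0,0,0],[0,0,0],[0,0,0]], hand=[0,0,0,0])

```text
time_s: 29.9
ee_pos: [515.8, -77.7, 32.0]
ee_rot: [-180.0, -0.1, 177.6]
force: [-5.3, -1.4, 3.5]
gripper_width: 0.6
gripper_force: 2.3
```

```bash
python3 - <<'E'
from h import *
s=env.state(); print(s['time_s'],s['ee_pos'],s['ee_rot'],s['force'],tom(s['ee_pos']))
q=place(M,[(-60,-100,0)])[0][:2]
ps,t=look([*q,M[2]+np.pi/2])
look([*q,M[2]+np.pi/2],('scene','side'))
E
```

```text
29.9 [515.79621173 -77.73135469  32.04586495] [-1.79992097e+02 -1.11540236e-01  1.77602013e+02] [-5.32889792 -1.39935764  3.49163609] [-139.266782  -124.5475573]
tray machine [ -59.2 -100.1] 93.63 [('tray_corner', [0.1, 1.6]), ('tray_corner', [-1.3, -0.4]), ('tray_far_corner', [3.0, 1.3]), ('tray', [1.1, -1.1]), ('tray_mid', [-2.6, 2.1]), ('tray_corner', [-1.3, 3.3]), ('tray_far_corner', [-0.6, 2.9]), ('tray', [-1.5, -0.4])]
tray machine [-59.5 -95.3] 91.69 [('tray_mid', [0.5, 2.7]), ('tray_corner', [-1.1, -0.1]), ('tray_far_corner', [1.2, 0.3]), ('tray', [1.8, -2.1]), ('tray_mid', [-2.3, 0.3]), ('tray_corner', [1.0, 2.5]), ('tray_far_corner', [0.1, 3.2]), ('tray', [-1.8, -1.2])]
```

apply_moves(delta_pos=[[0.01,0,0],[0.02,0,0],[0.025,0,0],[0.025,0,0]], rot=[[0,0,0],[0,0,0],[0,0,0],[0,0,0]], hand=[0,0,0,0])

```text
time_s: 31.48
ee_pos: [516.2, -77.2, 31.8]
ee_rot: [180.0, -0.4, 177.6]
force: [-9.6, -0.9, 8.2]
gripper_width: 0.5
gripper_force: 5.0
```

apply_moves(delta_pos=[[0.01,0,0],[0.02,0,0],[0.025,0,0],[0.025,0,0]], rot=[[0,0,0],[0,0,0],[0,0,0],[0,0,0]], hand=[0,0,0,0])

```text
time_s: 31.82
ee_pos: [516.6, -76.7, 31.6]
ee_rot: [179.9, -0.7, 177.6]
force: [-14.2, 0.6, 11.8]
gripper_width: 0.3
gripper_force: 7.6
```

apply_moves(delta_pos=[[-0.1,0,0.005],[-0.1,0,0.01],[-0.09,0.27,0.01],[-0.077,0.53,0.01],[-0.077,0.53,0.01]], rot=[[0,0,0],[0,0,0],[0,0,0],[0,0,0],[0,0,0]], hand=[0,0,0,0,0])

```text
time_s: 32.23
ee_pos: [515.5, -10.4, 33.6]
ee_rot: [179.9, 0.2, 177.7]
force: [0.5, 0.3, -0.2]
gripper_width: 0.2
gripper_force: 0.0
```

apply_moves(delta_pos=[[0.01,0,0],[0.02,0,0],[0.03,0,0],[0.04,0,0.005],[0.04,0,0.005]], rot=[[0,0,0],[0,0,0],[0,0,0],[0,0,0],[0,0,0]], hand=[0,0,0,0,0])

```text
time_s: 32.65
ee_pos: [518.2, -14.8, 33.5]
ee_rot: [180.0, -0.0, 177.5]
force: [-1.9, 1.0, -0.3]
gripper_width: 0.5
gripper_force: 0.8
```

apply_moves(delta_pos=[[0.01,0,0.002],[0.02,0,0.004],[0.03,0,0.006],[0.03,0,0.006]], rot=[[0,0,0],[0,0,0],[0,0,0],[0,0,0]], hand=[0,0,0,0])

```text
time_s: 32.98
ee_pos: [521.0, -14.5, 34.2]
ee_rot: [-180.0, -0.1, 177.6]
force: [-3.8, -0.9, -0.9]
gripper_width: 0.4
gripper_force: 1.8
```

apply_moves(delta_pos=[[0.01,0,0.003],[0.02,0,0.006],[0.03,0,0.009],[0.03,0,0.009]], rot=[[0,0,0],[0,0,0],[0,0,0],[0,0,0]], hand=[0,0,0,0])

```text
time_s: 33.32
ee_pos: [521.0, -14.5, 34.3]
ee_rot: [-180.0, -0.6, 177.6]
force: [-8.9, -2.1, 1.0]
gripper_width: 0.5
gripper_force: 4.6
```

apply_moves(delta_pos=[[-0.1,0,-0.01],[-0.1,0,-0.015],[-0.11,-0.28,-0.015],[-0.125,-0.575,-0.015],[-0.125,-0.575,-0.015]], rot=[[0,0,0],[0,0,0],[0,0,0],[0,0,0],[0,0,0]], hand=[0,0,0,0,0])

```text
time_s: 33.73
ee_pos: [512.9, -87.6, 34.6]
ee_rot: [-179.9, 0.3, 177.4]
force: [0.7, 0.4, -0.5]
gripper_width: 0.7
gripper_force: 0.0
```

apply_moves(delta_pos=[[0.015,0,0],[0.03,0,0],[0.04,0,0],[0.05,0,0.003],[0.05,0,0.003]], rot=[[0,0,0],[0,0,0],[0,0,0],[0,0,0],[0,0,0]], hand=[0,0,0,0,0])

```text
time_s: 34.15
ee_pos: [517.2, -82.3, 34.2]
ee_rot: [180.0, 0.0, 177.7]
force: [-0.0, 0.5, 0.3]
gripper_width: 0.5
gripper_force: 0.0
```

apply_moves(delta_pos=[[0.01,0,0.003],[0.02,0,0.006],[0.03,0,0.01],[0.03,0,0.01]], rot=[[0,0,0],[0,0,0],[0,0,0],[0,0,0]], hand=[0,0,0,0])

```text
time_s: 34.48
ee_pos: [518.6, -82.6, 34.8]
ee_rot: [180.0, -0.2, 177.6]
force: [-4.1, 1.7, -0.2]
gripper_width: 0.7
gripper_force: 1.6
```

apply_moves(delta_pos=[[0.01,0,0.004],[0.02,0,0.008],[0.03,0,0.012],[0.03,0,0.012]], rot=[[0,0,0],[0,0,0],[0,0,0],[0,0,0]], hand=[0,0,0,0])

```text
time_s: 34.82
ee_pos: [518.6, -82.6, 35.3]
ee_rot: [179.9, -0.6, 177.6]
force: [-8.1, 0.9, -0.8]
gripper_width: 0.3
gripper_force: 4.5
```

Both push points stop hard on one line, so the long side is flush on the rail. I retract, rise, and turn towards the knob orientation, looking at the docked tray on the way.

apply_moves(delta_pos=[[-0.1,0,0],[-0.18,0,0.05],[-0.18,0,0.35],[-0.18,0,0.65],[-0.18,0,0.95],[-0.18,0,1]], rot=[[0,0,0],[0,0,0],[0,0,0],[0,0,0],[0,0,0],[0,0,0]], hand=[0,0,0,0,0,0])

```text
time_s: 35.32
ee_pos: [506.4, -84.1, 163.9]
ee_rot: [-179.9, 0.8, 177.6]
force: [1.5, -0.6, 0.4]
gripper_width: 0.0
gripper_force: 0.0
```

apply_moves(delta_pos=[[0.05,-0.06,0.04],[0.1,-0.12,0.08],[0.15,-0.18,0.08],[0.2,-0.24,0.08],[0.25,-0.3,0.08],[0.3,-0.36,0.08],[0.35,-0.42,0.08],[0.4,-0.48,0.08],[0.45,-0.54,0.08],[0.48,-0.6,0.08]], rot=[[0,0,-0.08],[0,0,-0.16],[0,0,-0.24],[0,0,-0.32],[0,0,-0.4],[0,0,-0.48],[0,0,-0.56],[0,0,-0.64],[0,0,-0.72],[0,0,-0.8]], hand=[0,0,0,0,0.35,0.35,0.35,0.35,0.35,0.35])

```text
time_s: 36.15
ee_pos: [560.8, -155.8, 166.9]
ee_rot: [179.9, 0.1, 108.5]
force: [-0.3, 0.5, -0.3]
gripper_width: 31.7
gripper_force: 0.0
```

apply_moves(delta_pos=[[0,0,0],[0,0,0],[0,0,0],[0,0,0]], rot=[[0,0,-0.08],[0,0,-0.16],[0,0,-0.2],[0,0,-0.2]], hand=[0.35,0.35,0.35,0.35])

```text
time_s: 36.48
ee_pos: [560.2, -155.4, 166.9]
ee_rot: [179.9, 0.0, 91.6]
force: [0.0, -0.6, 0.2]
gripper_width: 32.2
gripper_force: 0.0
```

```bash
cat >> h.py <<'E'
def trefine(ps,v,tz=10):
    """edge refinement of the tray's top outline (beam may hide part of it)"""
    E=[((-98,60),(98,60)),((-98,-60),(98,-60)),((100,-58),(100,58)),((-100,-58),(-100,58))]
    G=[]
    for p in ps:
        g=cv2.GaussianBlur(p['pixels'].astype(np.float32),(0,0),.8); gx,gy=cv2.Sobel(g,cv2.CV_32F,1,0),cv2.Sobel(g,cv2.CV_32F,0,1)
        G.append(np.sqrt((gx**2+gy**2).sum(2)))
    def cost(v):
        c=0
        for p,gm in zip(ps,G):
            for a,b in E:
                P=proj(p,place(v,np.linspace((*a,tz+40),(*b,tz+40),40))).astype(np.float32)
                c-=np.sqrt(cv2.remap(gm,P[:,:1],P[:,1:],1)).mean()
        return c
    from scipy.optimize import minimize
    R=[minimize(cost,v+np.array(d),method='Nelder-Mead',options=dict(initial_simplex=v+np.array(d)+np.array([[0,0,0],[2,0,0],[0,2,0],[0,0,.02]]))) for d in [(0,0,0),(3,3,0),(-3,-3,0),(3,-3,0),(-3,3,0)]]
    b=min(R,key=lambda r:r.fun); return b.x,b.fun
E
python3 - <<'E'
from h import *
s=env.state(); print(s['time_s'],s['ee_pos'],s['ee_rot'],s['gripper_width'],s['force'])
q=place(M,[(-60,-100,0)])[0][:2]; v=np.r_[q,M[2]+np.pi/2]
ps,t=look([*v]); look([*v],('scene','side'))
for n,pp in (('w',ps[:1]),('sc',ps[1:2]),('sd',ps[2:]),('all',ps)):
    x,f=trefine(pp,v); print('tray edge',n,tom(x).round(1),np.degrees(x[2]-M[2]).round(2),round(f,1))
    x,f=refine(pp,M); print('machine edge',n,x.round(2),np.degrees(x[2]).round(2),round(f,1))
for p in ps: print(lm(p,'knob_grip'),[atz(p,u,86).round(1) for u,_ in lm(p,'knob_grip')[:1]])
print('knob by M',place(M,[(-169.5,-187,86)]))
E
```

```text
36.4833 [ 560.18358455 -155.41663433  166.90889193] [1.79876163e+02 3.89846425e-02 9.15981545e+01] 32.19053383936816 [ 0.00819005 -0.64766408  0.17070671]
tray machine [-59.8 -99.9] 88.55 [('tray_mid', [0.5, -1.1]), ('tray_far_corner', [0.2, 0.7]), ('tray', [-1.9, -2.5]), ('tray_mid', [0.9, 1.5]), ('tray_corner', [-1.4, 2.8]), ('tray_far_corner', [0.7, 0.9]), ('tray', [0.1, -0.0]), ('tray_mid', [-1.3, 1.3]), ('tray_far_corner', [24.7, 15.9]), ('tray', [-0.9, 0.8])]
tray machine [-55.4 -95.5] 86.58 [('tray_mid', [-0.6, 1.6]), ('tray_corner', [0.9, -1.3]), ('tray_far_corner', [-0.6, 0.0]), ('tray', [-0.5, -1.4]), ('tray_mid', [0.4, 1.5]), ('tray', [1.1, -2.5])]
tray edge w [ -58.7 -100.1] 90.58 -45.0
machine edge w [ 6.6531e+02  4.7190e+01 -3.0000e-02] -1.89 -48.7
tray edge sc [-54.1 -99.4] 90.76 -51.7
machine edge sc [ 6.6265e+02  3.8950e+01 -4.0000e-02] -2.52 -92.0
tray edge sd [-68.6 -88.6] 89.36 -52.0
machine edge sd [6.6216e+02 4.9090e+01 1.0000e-02] 0.81 -90.7
tray edge all [ -58.5 -100. ] 90.78 -137.7
machine edge all [ 6.6278e+02  4.0230e+01 -4.0000e-02] -2.35 -220.7Traceback (most recent call last):
  File "<stdin>", line 8, in <module>
  File "h.py", line 23, in lm
    r=spotter.landmark_of(p,q)
ValueError: only the last four pictures can be asked about
```

The edge fits put the tray within about 1 mm and 0.5° of docked. To be sure the yellow end is seated too, I give one more level push nearer the post before the knob.

apply_moves(delta_pos=[[-0.05,0.1,0],[-0.1,0.2,0],[-0.15,0.3,0],[-0.2,0.4,0],[-0.25,0.5,0],[-0.3,0.6,0],[-0.35,0.7,0],[-0.4,0.8,0],[-0.44,0.9,0],[-0.44,1,0]], rot=[[0,0,0.08],[0,0,0.16],[0,0,0.24],[0,0,0.32],[0,0,0.4],[0,0,0.48],[0,0,0.56],[0,0,0.64],[0,0,0.72],[0,0,0.8]], hand=[0,0,0,0,0,0,0,0,0,0])

```text
time_s: 38.57
ee_pos: [505.8, -34.5, 166.4]
ee_rot: [-180.0, -0.0, 160.8]
force: [0.1, -0.6, 0.4]
gripper_width: 0.3
gripper_force: 0.0
```

apply_moves(delta_pos=[[0,0.06,-0.1],[0,0.06,-0.3],[0,0.06,-0.6],[0,0.06,-0.85],[0,0.06,-1],[0,0.06,-1]], rot=[[0,0,0.08],[0,0,0.16],[0,0,0.2],[0,0,0.2],[0,0,0.2],[0,0,0.2]], hand=[0,0,0,0,0,0])

```text
time_s: 39.07
ee_pos: [503.8, -27.7, 42.9]
ee_rot: [180.0, -0.5, 177.6]
force: [-0.2, -0.5, 1.1]
gripper_width: 0.2
gripper_force: 0.0
```

apply_moves(delta_pos=[[0.03,0,-0.1],[0.06,0,-0.1],[0.08,0,-0.1],[0.09,0,-0.1],[0.09,0,-0.1]], rot=[[0,0,0],[0,0,0],[0,0,0],[0,0,0],[0,0,0]], hand=[0,0,0,0,0])

```text
time_s: 39.48
ee_pos: [518.9, -28.0, 35.6]
ee_rot: [-180.0, 0.1, 177.6]
force: [-0.3, -0.4, -0.1]
gripper_width: 0.6
gripper_force: 0.0
```

apply_moves(delta_pos=[[0.01,0,0.002],[0.02,0,0.004],[0.03,0,0.008],[0.03,0,0.008]], rot=[[0,0,0],[0,0,0],[0,0,0],[0,0,0]], hand=[0,0,0,0])

```text
time_s: 39.82
ee_pos: [520.5, -27.9, 35.4]
ee_rot: [180.0, -0.1, 177.6]
force: [-2.1, 0.3, 0.9]
gripper_width: 0.3
gripper_force: 1.1
```

apply_moves(delta_pos=[[0.01,0,0.004],[0.02,0,0.008],[0.03,0,0.012],[0.03,0,0.012]], rot=[[0,0,0],[0,0,0],[0,0,0],[0,0,0]], hand=[0,0,0,0])

```text
time_s: 40.15
ee_pos: [520.5, -27.9, 35.5]
ee_rot: [-180.0, -0.6, 177.6]
force: [-8.0, -1.3, 0.9]
gripper_width: 0.2
gripper_force: 4.0
```

The stop lies on the same straight line as the other two, so the tray is flush. Now to the knob: rise, turn back, and look from just short of it.

apply_moves(delta_pos=[[-0.1,0,0],[-0.17,0,0.05],[-0.17,0,0.35],[-0.17,0,0.65],[-0.17,-0.1,0.95],[-0.17,-0.25,1]], rot=[[0,0,0],[0,0,0],[0,0,0],[0,0,0],[0,0,0],[0,0,-0.05]], hand=[0,0,0,0,0.45,0.45])

```text
time_s: 40.65
ee_pos: [508.6, -57.8, 163.7]
ee_rot: [180.0, 0.8, 173.4]
force: [1.6, -0.1, 1.0]
gripper_width: 11.0
gripper_force: 0.0
```

apply_moves(delta_pos=[[-0.02,-0.1,0],[-0.04,-0.2,0],[-0.06,-0.3,0],[-0.08,-0.4,0],[-0.1,-0.5,0],[-0.12,-0.6,0],[-0.14,-0.7,0],[-0.16,-0.8,0],[-0.18,-0.9,0],[-0.18,-1,0]], rot=[[0,0,-0.08],[0,0,-0.16],[0,0,-0.24],[0,0,-0.32],[0,0,-0.4],[0,0,-0.48],[0,0,-0.56],[0,0,-0.64],[0,0,-0.72],[0,0,-0.8]], hand=[0.45,0.45,0.45,0.45,0.45,0.45,0.45,0.45,0.45,0.45])

```text
time_s: 41.48
ee_pos: [482.9, -178.6, 157.5]
ee_rot: [179.9, 0.1, 104.2]
force: [0.5, 0.0, 0.3]
gripper_width: 41.1
gripper_force: 0.0
```

apply_moves(delta_pos=[[0,0,0],[0,0,0],[0,0,0]], rot=[[0,0,-0.08],[0,0,-0.15],[0,0,-0.15]], hand=[0.45,0.45,0.45])

```text
time_s: 41.73
ee_pos: [483.3, -178.3, 157.5]
ee_rot: [179.9, 0.0, 91.5]
force: [-0.7, -0.4, 0.6]
gripper_width: 41.1
gripper_force: 0.0
```

```bash
python3 - <<'E'
from h import *
s=env.state(); print(s['time_s'],s['ee_pos'],s['ee_rot'],s['gripper_width'],s['force'])
for n in('wrist','scene','side'):
    p=grab(n)
    for u,sc in lm(p,'knob_grip')[:1]: print(n,u,sc,atz(p,u,86).round(1))
    if n=='wrist':
        hsv=cv2.cvtColor(p['pixels'],cv2.COLOR_RGB2HSV)
        m=((hsv[...,0]<6)|(hsv[...,0]>172))&(hsv[...,1]>150)&(hsv[...,2]>60)
        k,l,st,ce=cv2.connectedComponentsWithStats(m.astype(np.uint8))
        for i in range(1,k):
            if st[i,4]>80:
                pts=np.argwhere(l==i)[:,::-1].astype(float)
                W=np.array([atz(p,q,100)[:2] for q in pts])
                (cx,cy),(a,b),an=cv2.minAreaRect(W.astype(np.float32)); print('red',ce[i].round(),st[i,4],'world@100',round(cx,1),round(cy,1),round(a,1),round(b,1),round(an,1))
E
```

```text
41.7333 [ 483.32276113 -178.32349619  157.45181047] [1.79880833e+02 3.70061798e-02 9.15317336e+01] 41.06283680823988 [-0.67333021 -0.3508054   0.56574414]
wrist [257.5 152.3] 0.64 [ 485.2 -134.8   86. ]
red [328.  21.] 232 world@100 536.1 -30.3 9.8 12.3 2.1
red [257. 153.] 897 world@100 484.6 -136.1 20.8 48.1 1.5
red [350. 147.] 375 world@100 564.6 -125.5 6.3 48.8 87.3
scene [197.4 215.3] 0.79 [ 487.7 -140.    86. ]
side [244.9 222.2] 0.6 [ 483.2 -127.4   86. ]
```

The wrist measurement puts the red wing at (484.5, -136 to -139) with its line at 91.5°, matching the predicted knob axis of (484, -139). I move over it, descend, and grip lightly.

apply_moves(delta_pos=[[0.007,0.15,0],[0.007,0.32,0],[0.007,0.329,-0.2],[0.007,0.329,-0.45],[0.007,0.329,-0.65],[0.007,0.329,-0.695],[0.007,0.329,-0.695]], rot=[[0,0,0],[0,0,0],[0,0,0],[0,0,0],[0,0,0],[0,0,0],[0,0,0]], hand=[0.45,0.45,0.45,0.45,0.45,0.45,0.45])

```text
time_s: 42.62
ee_pos: [482.6, -138.0, 72.0]
ee_rot: [-179.8, -0.1, 91.7]
force: [-0.3, -0.3, 0.8]
gripper_width: 41.0
gripper_force: 0.0
```

apply_moves(delta_pos=[[0,0,0],[0,0,0],[0,0,0],[0,0,0],[0,0,0]], rot=[[0,0,0],[0,0,0],[0,0,0],[0,0,0],[0,0,0]], hand=[0,0,0,0,0], newtons=12)

```text
time_s: 43.03
ee_pos: [484.9, -138.8, 74.6]
ee_rot: [179.8, 0.1, 91.7]
force: [1.1, -0.3, 5.0]
gripper_width: 16.1
gripper_force: 12.0
```

apply_moves(delta_pos=[[0,0,0],[0,0,0],[0,0,0],[0,0,0],[0,0,0],[0,0,0],[0,0,0],[0,0,0],[0,0,0],[0,0,0]], rot=[[0,0,0.06],[0,0,0.12],[0,0,0.18],[0,0,0.24],[0,0,0.3],[0,0,0.36],[0,0,0.42],[0,0,0.48],[0,0,0.54],[0,0,0.6]], hand=[0,0,0,0,0,0,0,0,0,0])

```text
time_s: 43.87
ee_pos: [487.0, -137.8, 74.7]
ee_rot: [179.7, 0.3, 143.4]
force: [5.1, 4.9, 1.6]
gripper_width: 16.0
gripper_force: 12.0
```

apply_moves(delta_pos=[[0,0,0],[0,0,0],[0,0,0],[0,0,0],[0,0,0],[0,0,0],[0,0,0],[0,0,0],[0,0,0]], rot=[[0,0,0.06],[0,0,0.12],[0,0,0.18],[0,0,0.24],[0,0,0.3],[0,0,0.36],[0,0,0.4],[0,0,0.41],[0,0,0.41]], hand=[0,0,0,0,0,0,0,0,0])

```text
time_s: 44.62
ee_pos: [487.5, -136.4, 74.7]
ee_rot: [179.8, 0.5, 178.3]
force: [7.5, 9.3, 0.5]
gripper_width: 16.0
gripper_force: 12.0
```

apply_moves(delta_pos=[[0,0,0],[0,0,0],[0,0,0],[0,0,0]], rot=[[0,0,0],[0,0,0],[0,0,0],[0,0,0]], hand=[0.42,0.42,0.42,0.42])

```text
time_s: 44.95
ee_pos: [483.3, -138.6, 73.3]
ee_rot: [-180.0, -0.0, 178.5]
force: [0.5, 0.3, -0.5]
gripper_width: 37.1
gripper_force: 0.0
```

apply_moves(delta_pos=[[0,0,0.1],[0,0,0.3],[0,0,0.6],[0.2,0,0.9],[0.4,0,1],[0.6,0,1],[0.6,0,1]], rot=[[0,0,0],[0,0,0],[0,0,0],[0,0,0],[0,0,0],[0,0,0],[0,0,0]], hand=[0.42,0.42,0.42,0.42,0.42,0.42,0.42])

```text
time_s: 45.53
ee_pos: [560.0, -139.0, 194.6]
ee_rot: [-179.9, 0.3, 178.5]
force: [0.6, 0.2, 0.6]
gripper_width: 38.4
gripper_force: 0.0
```

```bash
python3 - <<'E'
from h import *
s=env.state(); print(s['time_s'],s['ee_pos'],s['ee_rot'],s['gripper_width'],s['force'])
p=grab('wrist')
hsv=cv2.cvtColor(p['pixels'],cv2.COLOR_RGB2HSV)
m=((hsv[...,0]<6)|(hsv[...,0]>172))&(hsv[...,1]>150)&(hsv[...,2]>60)
k,l,st,ce=cv2.connectedComponentsWithStats(m.astype(np.uint8))
for i in range(1,k):
    if st[i,4]>80:
        W=np.array([atz(p,q,100)[:2] for q in np.argwhere(l==i)[:,::-1].astype(float)])
        (cx,cy),(a,b),an=cv2.minAreaRect(W.astype(np.float32)); print('red',ce[i].round(),st[i,4],round(cx,1),round(cy,1),round(a,1),round(b,1),round(an,1))
print('pawl',[(u,sc,atz(p,u,60).round(1)) for u,sc in lm(p,'pawl')])
q=place(M,[(-60,-100,0)])[0][:2]; v=np.r_[q,M[2]+np.pi/2]
sc,sd=grab('scene'),grab('side')
print('knob',[(n,lm(x,'knob_grip')) for n,x in(('sc',sc),('sd',sd))])
t,r=fit([sc,sd],TP,v,dz=10); print('tray lm',tom(t).round(1),np.degrees(t[2]-M[2]),r)
for n,pp in (('w',[p]),('sc',[sc]),('w+sc',[p,sc])):
    x,f=trefine(pp,v); print('tray edge',n,tom(x).round(1),np.degrees(x[2]-M[2]).round(2),round(f,1))
E
```

```text
45.5333 [ 560.02495253 -139.04573597  194.55388578] [-179.93720572    0.34650899  178.48765303] 38.410359645892434 [0.55925413 0.24771721 0.56272863]
red [20. 45.] 1532 415.5 -352.9 57.3 23.3 2.1
red [256. 113.] 722 483.9 -136.8 20.3 47.6 88.0
red [355. 166.] 117 536.4 -37.6 13.7 8.4 88.7
red [259. 193.] 234 564.6 -135.6 5.4 46.6 88.7Traceback (most recent call last):
  File "<stdin>", line 11, in <module>
  File "h.py", line 23, in lm
    r=spotter.landmark_of(p,q)
ValueError: it knows: beam_mid, brick, dock_corner, dock_post, gantry, gear, hub, knob_grip, motor, rail_mid, screwdriver, tray, tray_corner, tray_far_corner, tray_mid, wheel
```

The wing now points along machine x (-2° in world, equal to the machine yaw), so the knob is locked. Last check of the tray, then hand in.

```bash
python3 - <<'E'
from h import *
q=place(M,[(-60,-100,0)])[0][:2]; v=np.r_[q,M[2]+np.pi/2]
p,sc,sd=grab('wrist'),grab('scene'),grab('side')
t,r=fit([sc,sd],TP,v,dz=10); print('tray lm',tom(t).round(1),np.degrees(t[2]-M[2]),r)
for n,pp in (('w',[p]),('sc',[sc]),('w+sc',[p,sc])):
    x,f=trefine(pp,v); print('tray edge',n,tom(x).round(1),np.degrees(x[2]-M[2]).round(2),round(f,1))
E
```

```text
tray lm [-51.8 -98. ] 85.43409399657722 [('tray_mid', [1.6, 2.2]), ('tray_corner', [-30.0, 16.1]), ('tray_far_corner', [-0.8, -0.1]), ('tray', [4.3, -1.0]), ('tray_mid', [0.7, 0.2]), ('tray_corner', [-5.2, -18.3]), ('tray', [-1.6, 0.1])]
tray edge w [ -59.5 -100.3] 90.65 -45.1
tray edge sc [ -54.7 -100. ] 90.72 -58.9
tray edge w+sc [ -55.4 -100.5] 89.89 -102.4
```

```bash
python3 -c "
from workcell import env
print(env.job_done())"
```

```text
the job is handed in; nothing more can be done
None
```

I handed the job in after about 46 of the 67 s: the tray is docked flush against the back rail with its end by the post. The knob is turned to its locked angle, which should have dropped the pawl into its notch, though I couldn't check the pawl directly, and the arm is clear.

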